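Hang the screwdriver on the sprung balancer hook

ROBOT

A 7-joint arm with a two-finger parallel gripper is mounted at the origin on the work surface. World frame = base frame: x ahead of the robot, y to its left, z up, the work surface at z = 0. Lengths are in mm, angles in rad, forces in N, time in s.
With the tool pointing down it reaches from about 400 to 850 mm from the base axis. Payload 4.5 kg.
Tool frame: the origin (TCP) lies at the very end of the fingers, on their centre line; the grasp point (between the pads) lies 19 mm behind it; z points along the fingers, x is the direction in which the jaws open and shut, and the axes are right-handed (so a half turn about z gives the same grasp; the last joint's range is limited). The gripper opens to 88 mm and grips with 3 to 60 N. Pads are 18 mm wide; open, the fingers measure 123 mm over their backs; the gripper's body (75 mm by 187 mm) begins 45 mm behind the grasp point.
Start: joints at [1.26, 0.689, -0.195, 1.565, 0.157, 0.902, -0.215], TCP at [211.285, -588.228, 238.743] pointing down, gripper open.
Joint ranges: [-3.01, 3.01], [-0.46, 2.08], [-1.47, 1.51], [0.13, 2.56], [-1, 4.14], [0.04, 2.09], [-2.66, 2.66]. Speed limits (rad/s): [2.57, 2.57, 3.14, 3.14, 3.14, 3.14, 3.14].

INTERFACE

Orientations are given as a unit quaternion [x, y, z, w].
In Python, from workcell import env gives the robot as it stands. Calls block until the motion is done:
- env.move_to(position, orientation): joint-space move of the TCP to a pose.
- env.move_linear(position, max_speed=150, attitude=None, guard=None): straight line of the TCP; attitude=None keeps the orientation; max_speed is the mean speed in mm/s. With guard (N) it stops when the force on the tool has changed by that much, and returns True; else False.
- env.move_joints(angles): joint-space move.
- env.gripper_to(opening, force=None): finger opening in mm; force is the grip in N (None keeps the last); returns when the fingers have stopped.
- env.wait(seconds).
- env.solve_ik(position, orientation): joint angles nearest the present ones, or None.
- env.snapshot(name): name is "scene" or "top" or "wrist"; returns (picture, depth): 400x640x3 uint8, red, green, blue; 400x640 float32, mm along the optical axis (not along the pixel's ray), 0 where there is no reading.
- env.camera_params(name): a dict with "camera_matrix" (3x3 intrinsics, pixels), "k1" (the pictures are not rectified: a ray, as slopes to the right and down, at radius r is drawn at 1 + k1 r^2 times it, then the intrinsics apply), "R" (3x3) and "t" (3): a world point X has camera coordinates R X + t. Camera axes: x right, y down, z forward; pixel columns grow to the right and rows downward; lengths in mm; the calibration is good to about 2 mm. A picture is of the moment at which its call begins: read the wrist's pose just before it. camera_params takes no time and is no camera call; for the wrist camera it gives the pose at the moment of the call.
A pose or a line that the arm cannot do raises env.PlanningError and nothing moves.
- env.finish_job(): hands the job in, once; it reports no verdict.
Readings, each from a call of its own:
- env.current_clock(): time.
- env.current_joint_positions(): joint angles.
- env.current_dq(): joint speeds.
- env.current_effort(): joint torques, N m.
- env.current_tool_pos(): TCP position.
- env.current_orientation(): TCP orientation.
- env.current_ft_force(): force on the tool from outside, world axes, zero at the start.
- env.current_torque(): the same for the moment, N m.
- env.current_grip_width(): finger opening in mm.
Only numpy, scipy, OpenCV 4.12 (cv2) and the standard library are available. Lean on these libraries where they do the work, as an engineer would, in place of code of your own. Each camera call takes 0.05 s, during which the arm holds its last target.

TASK

Hang the cordless screwdriver on the spring balancer: take the hook by the black grip above it, pull it down to the screwdriver in its bench rest, and slide it, open side leading, from the nose end under the wire bail until it gently meets the end of its travel against the bail. Then ease it up so that the bail drops into the bowl and the sprung gate shuts above it, and guide the hook all the way up to its top stop before letting go, so that the screwdriver hangs there at rest. Never let the hook fly up or ram it against the screwdriver, do not touch the screwdriver with the gripper, and leave the other things on the bench where they are.

Things in the scene. Friction and masses are not known exactly. Their poses are not given: they have to be found in the camera images.
- hook: Steel plate hook, 10 mm thick, on one spindle with the black upright grip above it. Origin = seat, the lowest line of its bowl. z up; y = the way it opens: push it towards its +y to take a bail. In its frame: underside z -7 mm; back bar's inner face y -11 mm; neck above z +34 mm; arm link z 50 to 73 mm. It turns on its spindle, about 0.8 rad either way of its start.
- seat (a point): The hook's origin: lowest line of its bowl, 200 mm above the bench when fully up. To slide the hook on, run the seat about 16 mm below the centre of the bail's crossbar (10.5 to 22 mm works). Force between hook and screwdriver must stay under 15 N.
- tip (a point): Top of the hook's tip: y +11, z +7.5 mm in the hook's frame; tip y +8 to +14 mm. A sprung gate, 8 mm wide, closes the mouth from a pivot 32 mm above the seat down inside the tip; it swings inward only. A bail pushed in opens it with 1 to 3 N, then is met hard just past the tip, still outside the gate; raising the hook lets it slide into the bowl and the gate shuts above it.
- handle (a point): Middle of the black upright grip, 112 mm straight above the seat. Grip: 16 mm thick along the hook's y, 36 mm wide along its x, 60 mm tall (77 to 137 mm above the seat), nothing above it. Turning the grip turns the hook.
- link_end (a point): End of the balancer arm, on the hook's spindle 60 mm above the seat. The fixed column (0.42 m tall) stands at the far side, 0.2 to 0.45 m off; its sprung carriage bears a level arm of two 240 mm links, elbow out to the robot's left, never under 110 mm above the bench. The arm follows freely in plan (1 to 2 N drag), reaches 0.46 m from the column and stays where it is left.
- carriage (a joint): How far the hook is pulled down from its top stop, m: 0 = fully up, 0.135 = bottom stop. The spring pulls the empty hook up with about 9 N at the top and 11 N at the bottom; let go, it flies up (keep its rise below 0.35 m/s).
- driver: In-line cordless screwdriver, grey barrel 36 mm diameter, 207 mm long, 0.4 to 0.65 kg, loose in its rest. Origin on the barrel's axis, 50 mm above the bench while in the rest; y along the axis from nose (tip at y -122 mm) to back (face at y +85 mm); z up. On it a collar 46 mm diameter, 16 mm long, carries the wire bail (see nose).
- nose (a point): Tip of the screwdriver's bit. The collar with the bail is clamped 100 to 144 mm behind it (y -22 to +22 mm of the driver): not measured, different each time, to be seen or felt. Bail: upright inverted U of 5 mm wire across the barrel; crossbar centre 54 mm above the axis, level along x, straight over 38 mm; window 45 mm wide, 28 mm high above the collar.
- rest: Fixed grey bench rest with two V saddles 100 mm apart and a back stop behind the screwdriver (1 to 2 mm of play) that takes the push. Origin at the underside centre, right below the driver's origin; same axes as the driver.
- cover: Bystander: square aluminium pump end cover, 84 x 84 x 22 mm, with bored holes; leave it where it is. Origin: centre of its underside.
- bearing: Bystander: steel bearing ring, 52 mm across, 15 mm high; leave it where it is. Origin: centre of its underside.
- spanner: Bystander: steel open-ended spanner, 170 mm long, lying flat; leave it where it is. Origin: centre of its underside.
- bush: Bystander: brass bush, 34 mm across, 24 mm high, beside the rest; leave it where it is. Origin: centre of its underside.
- plug: Bystander: dark steel threaded plug, 28 mm across, 26 mm high, standing in front of the rest; leave it where it is. Origin: centre of its underside.
- oil: Bystander: white plastic oil bottle, 60 mm across, 150 mm tall; leave it where it is. Origin: centre of its underside.
- bits: Bystander: blue open bit tray, 100 x 150 x 35 mm, with two dividers; leave it where it is. Origin: centre of its underside.
- hammer: Bystander: hammer, 240 mm long, lying flat; leave it where it is. Origin: centre of its underside.
Things that resemble listed ones, but are neither listed nor needed, are in the scene too. Leave any blue look-alike of the driver alone.

How it is judged (in metres and radians):
On the way, in this order (a step that is already met when the one before it is completed fails the run):
1. the hook is pulled down to the screwdriver, which lies in its rest (value of joint carriage above 0.08 m and distance of driver from where it was at the start of the episode below 0.015 m), for 0.2 s.
2. the bail is in the hook's bowl with the gate shut above it, the hook still low and bearing up under the bail (z of seat in the frame of driver between 0.047 and 0.057 m and x of seat in the frame of driver between -0.022 and 0.022 m and y of seat in the frame of driver between -0.036 and 0.036 m and value of joint carriage above 0.03 m and contact force between hook and driver above 1.5 N), for 0.2 s.
At the end, for the whole second after the job is handed in: the hook is within 12 mm of its top stop; the screwdriver hangs from it (origin over 125 mm above the bench) with the bail in the bowl under the shut gate (seat 47 to 57 mm above the barrel axis), at rest (under 0.06 m/s, 0.5 rad/s); everything else where it was within 30 mm (z of seat in the frame of driver between 0.047 and 0.057 m and x of seat in the frame of driver between -0.022 and 0.022 m and y of seat in the frame of driver between -0.036 and 0.036 m and value of joint carriage below 0.012 m and contact force between hook and driver above 2 N and height (world z) of driver above 0.125 m and linear speed of driver below 0.06 m/s and angular speed of driver below 0.5 rad/s); the robot touches nothing.
It fails at once if the hook flies up (faster than 0.35 m/s) (velocity of joint carriage below -0.35 m/s).
It fails at once if the hook is rammed against the screwdriver (over 15 N) (contact force between hook and driver above 15 N).
It fails at once if the gripper handles the screwdriver (contact force between any of the arm, the fingers and driver above 2 N).
It fails at once if another thing on the bench is moved by more than 30 mm (distance of any of cover, bearing, spanner, bush, plug, oil, bits, hammer from where it was at the start of the episode above 0.03 m).
It also fails if it takes over 54 s, if anything falls off the work surface, if the arm or the gripper's body presses on something with over 40 N, if the wrist force passes 120 N, or if a joint passes its speed limit or range.

## Working session

There is one attempt and no reset: what is moved stays moved. The work goes in short steps, each a Python script; the robot and the scene stay as the last script left them, time stands still between calls to the robot, and variables do not carry over. Pictures are saved under pics/ and viewed, and the job is handed in when it is done.

```bash
ls; mkdir -p pics
cat > h.py <<'E'
import numpy as np, cv2
from workcell import env
def snap(n,f=None):
    P=env.camera_params(n); im,d=env.snapshot(n)
    if f: cv2.imwrite('pics/'+f+'.png',im[:,:,::-1]); np.savez('pics/'+f+'.npz',im=im,d=d,K=P['camera_matrix'],k1=P['k1'],R=P['R'],t=P['t'])
    return im,d,P
def load(f):
    z=np.load('pics/'+f+'.npz'); return z['im'],z['d'],dict(camera_matrix=z['K'],k1=float(z['k1']),R=z['R'],t=z['t'])
def cloud(d,P):
    K=np.array(P['camera_matrix']);h,w=d.shape
    u,v=np.meshgrid(np.arange(w),np.arange(h))
    p=np.stack([u,v],-1).reshape(-1,1,2).astype(float)
    s=cv2.undistortPoints(p,K,np.array([P['k1'],0,0,0.])).reshape(h,w,2)
    c=np.dstack([s[...,0]*d,s[...,1]*d,d])
    X=(c-np.array(P['t']))@np.array(P['R'])
    X[d==0]=np.nan
    return X
def proj(X,P):
    c=np.asarray(X,float)@np.array(P['R']).T+np.array(P['t'])
    x=c[...,:2]/c[...,2:]; r2=(x**2).sum(-1,keepdims=True)
    x=x*(1+P['k1']*r2);K=np.array(P['camera_matrix'])
    return x*[K[0,0],K[1,1]]+[K[0,2],K[1,2]]
E
python3 - <<'E'
from h import *
for n in ['scene','top','wrist']:
    im,d,P=snap(n,n+'0'); print(n,P, d.min(),d.max())
print(env.current_clock(),env.current_orientation(),env.current_ft_force())
E
```

```text
pics
scene {'camera_matrix': array([[403.48815733,   0.        , 314.65219749],
       [  0.        , 403.48815733, 199.91461428],
       [  0.        ,   0.        ,   1.        ]]), 'k1': 0.0322119007884419, 'R': array([[ 0.36516518,  0.93065097, -0.02330579],
       [ 0.47886556, -0.20924626, -0.85258652],
       [-0.79833713,  0.30017457, -0.52206615]]), 't': array([-143.11190987,  -69.90173859, 1552.88274945])} 0.0 3976.943
top {'camera_matrix': array([[384.5618815 ,   0.        , 314.61614638],
       [  0.        , 384.5618815 , 204.23782951],
       [  0.        ,   0.        ,   1.        ]]), 'k1': -0.0014178180726600552, 'R': array([[ 0.00973396, -0.9996962 , -0.02264413],
       [-0.99799538, -0.00829626, -0.06274069],
       [ 0.06253377,  0.02320945, -0.99777294]]), 't': array([ -12.56997673,  484.99513518, 1170.48251416])} 0.0 2072.1594
wrist {'camera_matrix': array([[337.64796649,   0.        , 321.81793955],
       [  0.        , 337.64796649, 197.68659968],
       [  0.        ,   0.        ,   1.        ]]), 'k1': -0.006967156234307903, 'R': array([[ 0.3382308 , -0.94106214, -0.00140566],
       [-0.90081196, -0.32419578,  0.28885102],
       [-0.27228247, -0.09643208, -0.95737303]]), 't': array([-624.40593212,  -39.67220238,  390.35113701])} 0.0 1424.748
0.15 [ 8.17942039e-01 -5.75300210e-01 -5.95573284e-04 -3.65941848e-04] [-0.00193787 -0.11268244 -0.78588683]
```

View pics/scene0.png

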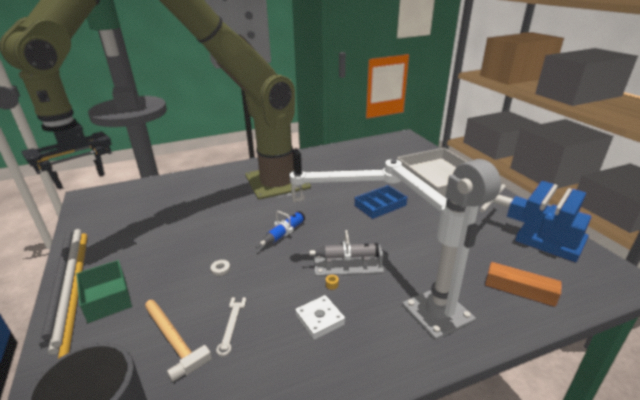

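View pics/top0.png

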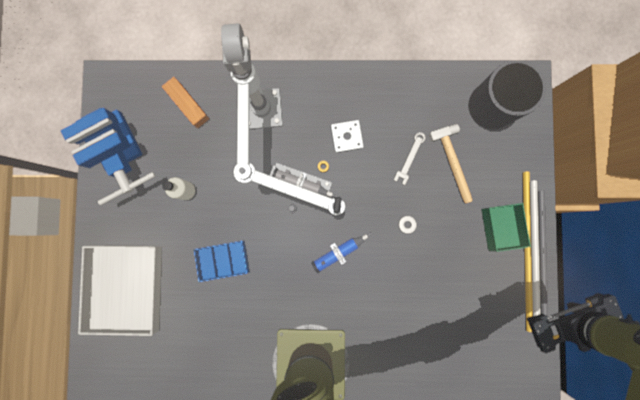

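View pics/wrist0.png

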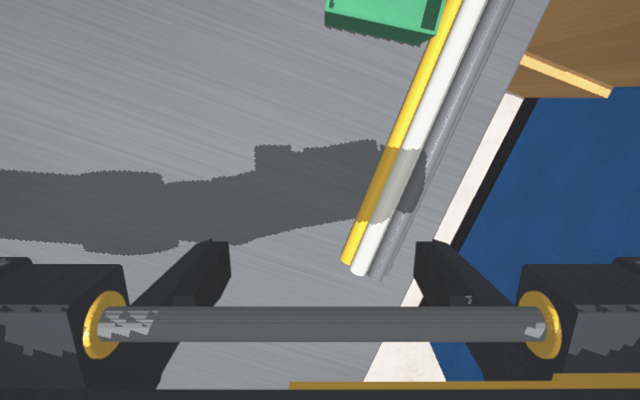

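Run:
```python
from h import *
im,d,P=load('top0')
c=cv2.resize(im[130:250,220:380],None,fx=5,fy=5,interpolation=cv2.INTER_CUBIC);cv2.imwrite('pics/a.png',c[:,:,::-1])
im,d,P2=load('scene0')
c=cv2.resize(im[150:300,260:420],None,fx=5,fy=4,interpolation=cv2.INTER_CUBIC)
c=cv2.resize(im[150:290,270:410],None,fx=4.2,fy=4.2,interpolation=cv2.INTER_CUBIC);cv2.imwrite('pics/b.png',c[:,:,::-1])
```

```text
(no output)
```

View pics/a.png

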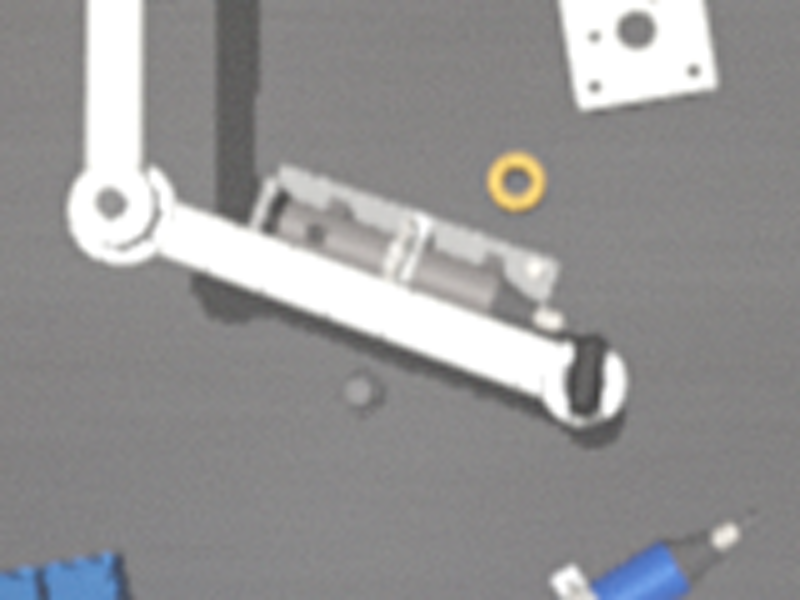

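View pics/b.png

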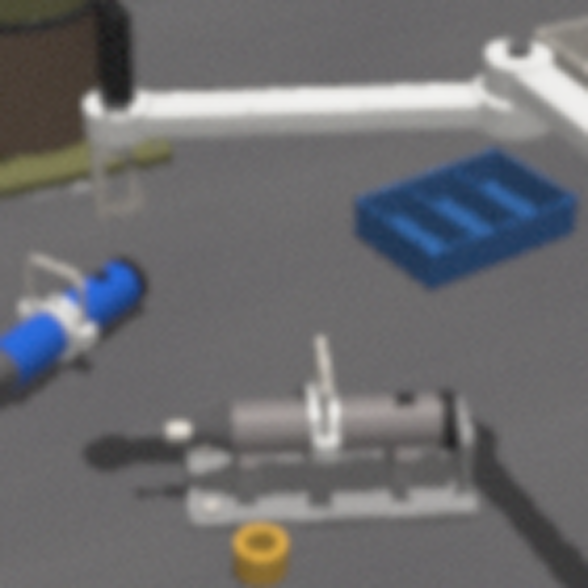

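Run:
```python
from h import *
im,d,P=load('top0'); X=cloud(d,P)
for n,(a,b) in dict(grip=(587,375),back=(285,215),collar=(405,250),barrelfront=(480,285),chuck=(548,320),plug=(363,392),bush=(500,165),elbow=(110,200)).items():
    u,v=220+a/5,130+b/5; print(n,u,v,X[int(round(v)),int(round(u))].round(0))
# grip region: z>280
g=(X[...,2]>290)&(X[...,2]<350)&(abs(X[...,1]+40)<80)&(abs(X[...,0]-480)<80)
q=X[g]; print(len(q), q.mean(0), q.min(0),q.max(0))
r=cv2.minAreaRect(q[:,:2].astype(np.float32)); print(r)
im,d,P2=load('scene0'); X2=cloud(d,P2)
for n,(a,b) in dict(bailtop=(321,338),collar=(320,395),chuck=(178,430),back=(455,400),barrel=(240,420), grip=(117,60),hookbottom=(120,212)).items():
    u,v=270+a/4.2,150+b/4.2; print(n,u,v,X2[int(round(v)),int(round(u))].round(0))
```

```text
grip 337.4 205.0 [464. -66. 338.]
back 277.0 173.0 [574. 103.  68.]
collar 301.0 180.0 [552.  31.  74.]
barrelfront 316.0 187.0 [533. -13.  68.]
chuck 329.6 194.0 [513. -55.  57.]
plug 292.6 208.4 [472.  57.  28.]
bush 320.0 163.0 [612. -24.  24.]
elbow 242.0 170.0 [547. 158. 300.]
120 [463.41295749 -65.46887527 334.09715559] [446.51620685 -75.04550365 293.43251598] [482.10380433 -57.03838468 340.17395493]
((464.56060791015625, -65.94589233398438), (15.91882038116455, 35.819210052490234), 84.20963287353516)
bailtop 346.42857142857144 230.47619047619048 [525.  41. 107.]
collar 346.1904761904762 244.04761904761904 [546.  32.  78.]
chuck 312.3809523809524 252.38095238095238 [517. -55.  56.]
back 378.3333333333333 245.23809523809524 [577. 112.  72.]
barrel 327.1428571428571 250.0 [537. -20.  67.]
grip 297.85714285714283 164.28571428571428 [479. -70. 308.]
hookbottom 298.57142857142856 200.47619047619048 [468. -69. 197.]
```

```bash
cat >> h.py <<'E'
from scipy.spatial.transform import Rotation as Ro
def quat(yaw):
    "tool down, tool x at world angle yaw"
    x=np.array([np.cos(yaw),np.sin(yaw),0]);z=np.array([0,0,-1.]);y=np.cross(z,x)
    return Ro.from_matrix(np.stack([x,y,z],1)).as_quat()
E
python3 - <<'E'
from h import *
P=env.camera_params('wrist');R=np.array(P['R']);t=np.array(P['t'])
T=Ro.from_quat(env.current_orientation()).as_matrix()
print('cam in tool',T.T@(-R.T@t-env.current_tool_pos()),'axis',T.T@R[2])
for yd in (84,70,84-180,70-180):
  for p in ([464,-66,400],[464,-66,296],[480,-120,180],[520,20,300],[520,10,180]):
    q=env.solve_ik(p,quat(np.radians(yd))); print(yd,p,None if q is None else np.round(q,2))
E
```

```text
cam in tool [   0.26076937  -74.93788907 -146.30475046] axis [2.88616706e-04 2.88746584e-01 9.57405518e-01]
84 [464, -66, 400] [ 0.75  0.44 -1.08  1.73  0.41  1.22  1.03]
84 [464, -66, 296] [ 0.67  0.55 -0.98  1.92  0.55  0.97  0.89]
84 [480, -120, 180] [ 0.63  0.72 -0.79  1.99  0.75  0.75  0.84]
84 [520, 20, 300] [ 0.45  0.62 -0.97  1.78  0.58  1.07  0.73]
84 [520, 10, 180] [ 0.36  0.75 -0.79  1.92  0.74  0.8   0.61]
70 [464, -66, 400] [ 0.7   0.41 -0.98  1.74  0.37  1.19  0.84]
70 [464, -66, 296] [ 0.63  0.53 -0.92  1.92  0.51  0.95  0.69]
70 [480, -120, 180] [ 0.58  0.69 -0.7   2.    0.69  0.7   0.66]
70 [520, 20, 300] [ 0.42  0.6  -0.91  1.78  0.54  1.04  0.53]
70 [520, 10, 180] [ 0.33  0.73 -0.74  1.92  0.71  0.77  0.41]
-96 [464, -66, 400] [ 0.21  0.3  -0.23  1.76  0.08  1.1  -1.72]
-96 [464, -66, 296] [ 0.1   0.4  -0.08  1.95  0.04  0.79 -1.68]
-96 [480, -120, 180] [ 0.15  0.61 -0.    2.02  0.    0.51 -1.53]
-96 [520, 20, 300] [-0.06  0.47 -0.1   1.8   0.06  0.87 -1.86]
-96 [520, 10, 180] [-0.14  0.64  0.06  1.95 -0.06  0.55 -1.72]
-110 [464, -66, 400] [ 0.16  0.29 -0.16  1.76  0.05  1.09 -1.94]
-110 [464, -66, 296] [ 0.05  0.4  -0.01  1.95  0.    0.79 -1.88]
-110 [480, -120, 180] [ 0.11  0.62  0.06  2.02 -0.07  0.51 -1.69]
-110 [520, 20, 300] [-0.11  0.47 -0.03  1.8   0.02  0.87 -2.06]
-110 [520, 10, 180] [-0.18  0.64  0.12  1.95 -0.14  0.55 -1.89]
```

Run:
```python
from h import *
print(env.current_clock())
env.move_to([560,-150,420],quat(np.radians(-110)));print(env.current_clock())
snap('wrist','w1')
env.move_to([610,-10,370],quat(np.radians(-110)));print(env.current_clock())
snap('wrist','w2')
```

```text
0.15
2.2583
2.9833
```

View pics/w1.png

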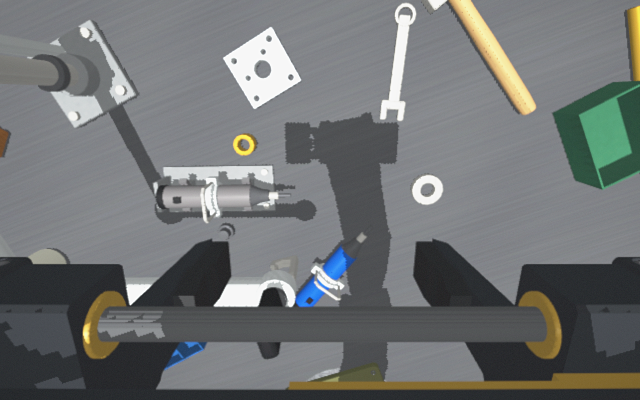

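View pics/w2.png

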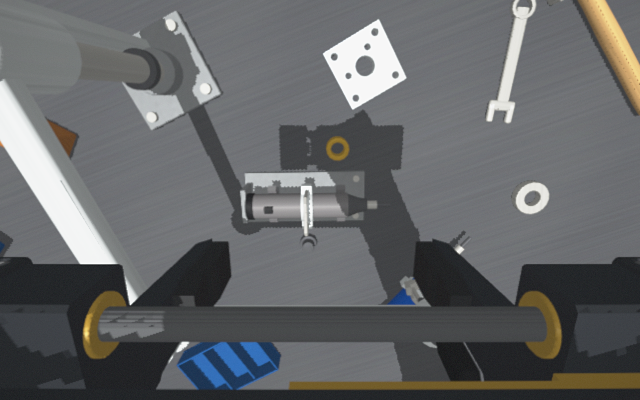

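Run:
```python
from h import *
for f,box in (('w1',(150,160,330,240)),('w2',(235,165,400,250))):
    im,d,P=load(f);X=cloud(d,P)
    c=cv2.resize(im[box[1]:box[3],box[0]:box[2]],None,fx=4.4,fy=4.4,interpolation=cv2.INTER_CUBIC);cv2.imwrite('pics/c_%s.png'%f,c[:,:,::-1])
    B=X[box[1]:box[3],box[0]:box[2]].reshape(-1,3);B=B[~np.isnan(B[:,0])]
    # barrel: z 55..70 near
    a=np.radians(70)
    for it in range(6):
        ux=np.array([np.cos(a),np.sin(a)]);n=np.array([np.sin(a),-np.cos(a)]) # driver x
        m=(B[:,2]>61)&(B[:,2]<70)
        if it: s=B[:,:2]@ux; w=B[:,:2]@n; m&=(abs(w-np.median(w0))<16)
        q=B[m]; w0=q[:,:2]@n
        c0=q[:,:2].mean(0); u,s_,vt=np.linalg.svd(q[:,:2]-c0); 
        v=vt[0]*np.sign(vt[0][1]); a=np.arctan2(v[1],v[0])
    print(f,'angle',np.degrees(a),'c',c0,len(q), 'top z',np.percentile(q[:,2],[50,95]))
    ux=np.array([np.cos(a),np.sin(a)]);n=np.array([np.sin(a),-np.cos(a)])
    rel=B[:,:2]-c0; s=rel@ux;w=rel@n
    for lo,hi in ((61,70),(75,90),(90,100),(100,112)):
        m=(B[:,2]>lo)&(B[:,2]<hi)&(abs(w)<40)&(abs(s)<130)
        if m.sum(): print(lo,m.sum(),'s',np.percentile(s[m],[0,5,50,95,100]).round(1),'w',np.percentile(w[m],[0,5,50,95,100]).round(1),'z',np.median(B[m,2]))
    m=(B[:,2]>40)&(abs(w)<8); print('nose side smin',s[m].min(), 'smax',s[m].max())
```

```text
w1 angle 70.52507310068705 c [550.20142502  41.51256726] 1485 top z [66.29019397 69.11617372]
61 1620 s [-91.  -68.5  -5.7  70.7  78.3] w [-32.7 -15.9   0.3  12.4  29.6] z 66.11730854909447
75 32 s [-10.1  -9.6  -8.7  -6.2  -6. ] w [-27.8 -27.5 -24.4  25.1  25.6] z 83.48650377993124
90 21 s [-9.9 -9.6 -8.6 -5.9 -5.1] w [-27.6 -27.   22.2  24.9  25.1] z 95.70426756172938
100 124 s [-10.   -9.5  -7.8  -5.3  -4.3] w [-27.9 -24.1   0.   21.2  24. ] z 105.7057791656255
nose side smin -127.56317283531577 smax 86.73745677050448
w2 angle 70.52697552472632 c [551.18944826  42.75222414] 1798 top z [66.42693855 68.9434647 ]
61 1976 s [-89.6 -69.4   2.   70.4  78.2] w [-34.  -15.7   0.2  12.1  29. ] z 66.19153783829623
75 15 s [-10.7 -10.6 -10.1  -7.1  -6.5] w [-26.1 -26.1  24.   24.7  24.7] z 82.8261404384666
90 16 s [-10.9 -10.9  -9.5  -7.   -6.8] w [-28.8 -27.1  23.6  24.9  25. ] z 96.72075109501998
100 144 s [-11.3 -10.9  -8.9  -6.6  -6.3] w [-27.8 -23.2   0.6  20.8  23.3] z 105.8072883782134
nose side smin -128.39476842492397 smax 85.922463512557
```

View pics/c_w1.png

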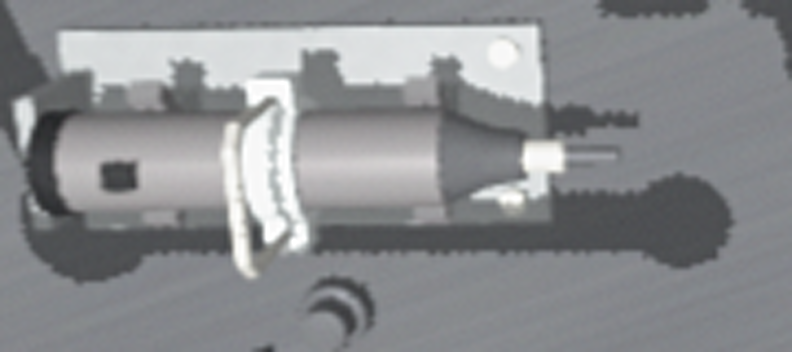

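View pics/c_w2.png

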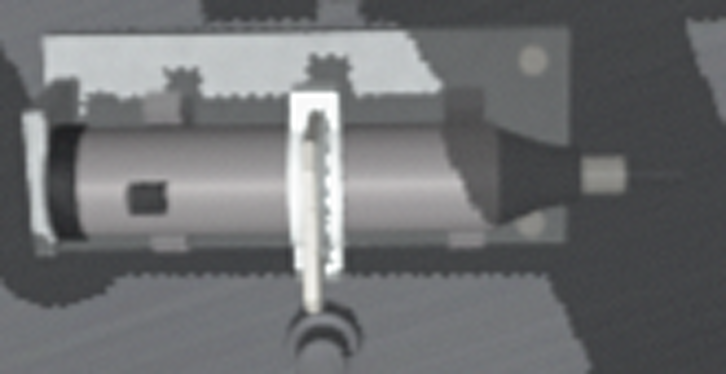

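Run:
```python
from h import *
env.move_to([464,-66,400],quat(np.radians(-96)));print(env.current_clock(),env.current_ft_force())
im,d,P=snap('wrist','w3');X=cloud(d,P)
g=(X[...,2]>325)&(X[...,2]<345)&(abs(X[...,1]+66)<40)&(abs(X[...,0]-464)<40)
q=X[g]; print(len(q), q.mean(0), q[:,2].min())
print(cv2.minAreaRect(q[:,:2].astype(np.float32)))
im,d,P=snap('scene','s3')
c=cv2.resize(im[155:215,280:320],None,fx=9,fy=9,interpolation=cv2.INTER_CUBIC);cv2.imwrite('pics/d.png',c[:,:,::-1])
```

```text
3.7167 [1.29667172 0.47085625 0.09151192]
1216 [467.50209496 -66.86433608 335.80443813] 325.0049165593199
((465.92169189453125, -66.761962890625), (15.727170944213867, 35.15711975097656), 83.72663879394531)
```

View pics/w3.png

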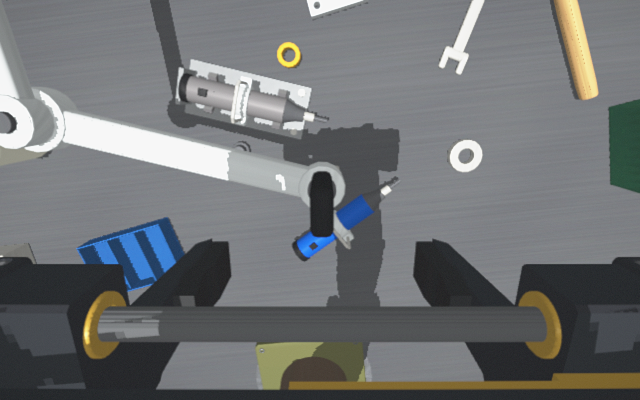

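View pics/d.png

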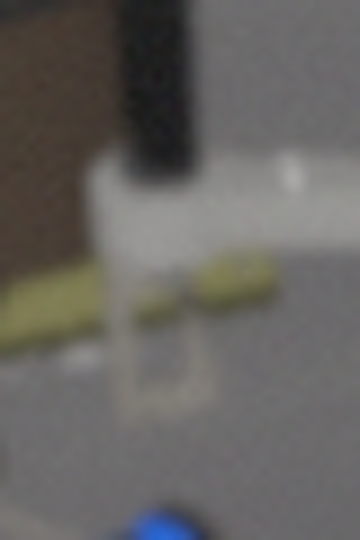

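Run:
```python
from h import *
q=quat(np.radians(-96.3))
env.move_to([465.5,-66.5,360],q)
print(env.move_linear([465.5,-66.5,299],80,guard=6),env.current_tool_pos(),env.current_ft_force())
env.gripper_to(14,force=45); print(env.current_grip_width(),env.current_clock(),env.current_ft_force(),env.current_torque())
q2=quat(np.radians(-109.5))
print(env.move_linear([525,-25,299],80,attitude=q2),env.current_ft_force(),env.current_clock())
snap('wrist','w4')
snap('scene','s4')
```

```text
False [465.9609328  -66.51203107 299.54510965] [ 0.93863059  1.13243597 -0.23659405]
15.405411048216765 6.1083 [-1.12320751 -0.76113902 -0.14041589] [ 0.00644714  0.01270507 -0.03263766]
False [ 0.86810822  0.67022919 -0.03553948] 7.1667
```

View pics/w4.png

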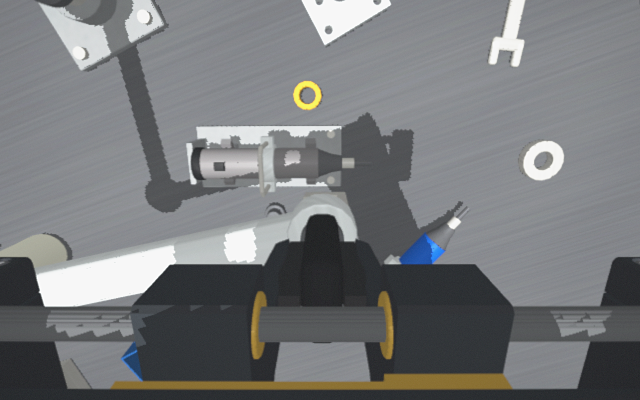

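View pics/s4.png

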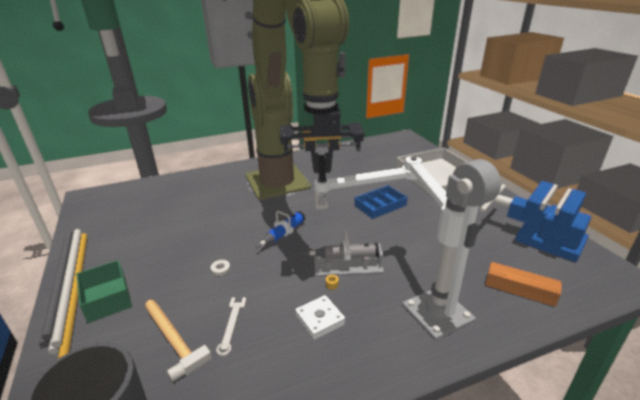

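Run:
```python
from h import *
env.move_linear([528,-16,299],80)
print(env.move_linear([528,-16,250],60),env.current_tool_pos(),env.current_ft_force())
print(env.move_linear([528,-16,187],60,guard=8),env.current_tool_pos(),env.current_ft_force(),env.current_grip_width(),env.current_clock())
snap('wrist','w5')
snap('scene','s5')
im=cv2.imread('pics/s5.png');cv2.imwrite('pics/e.png',cv2.resize(im[130:290,270:410],None,fx=4.2,fy=3.75,interpolation=cv2.INTER_CUBIC))
```

```text
False [529.49279854 -16.11823125 251.46921314] [ 0.09090637 -0.46893128 10.06314049]
False [529.74021699 -16.21297627 188.48290916] [-0.32385035  1.26482862 10.16198717] 15.343532022346114 9.7
```

View pics/w5.png

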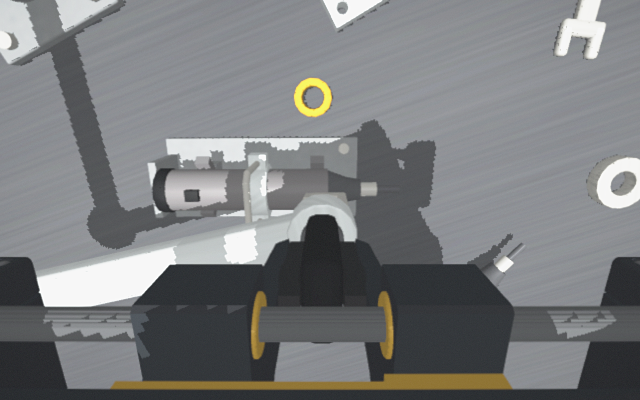

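View pics/e.png

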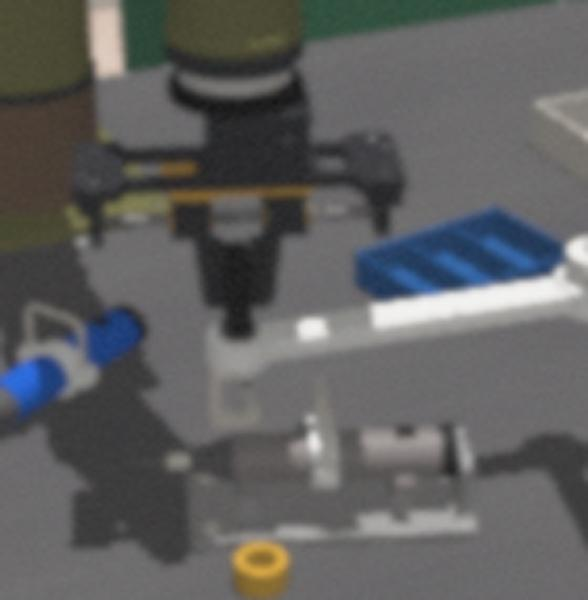

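```bash
cat >> h.py <<'E'
B=np.array([546.1,35.0]);a=np.radians(70.5);U=np.array([np.cos(a),np.sin(a)]);N=np.array([U[1],-U[0]])
off=np.array([1.6,-.2,1.5])
def st(tag=''):
    p=np.array(env.current_tool_pos());f=np.array(env.current_ft_force());r=p[:2]-B
    print(tag,'s %.1f w %.1f seat z %.1f'%(r@U,r@N,p[2]-99.5),'F u %.1f n %.1f z %.1f'%(f[:2]@U,f[:2]@N,f[2]),'t %.2f g %.1f'%(env.current_clock(),env.current_grip_width()),flush=True)
    return f[:2]@U
def go(s,z,w=0,v=30,guard=None):
    xy=B+s*U+w*N
    return env.move_linear(list(np.r_[xy,z+99.5]-off),v,guard=guard)
E
python3 - <<'E'
from h import *
st()
go(-26,88.5,v=40,guard=6);f0=st()
for s in np.arange(-24,4,2.):
    g=go(s,88.5,v=20,guard=5); f=st(g)
    if g or abs(f-f0)>5: break
E
```

```text
s -53.8 w 1.6 seat z 89.0 F u -0.8 n -0.3 z 10.2 t 9.80 g 15.6
 s -25.6 w 0.1 seat z 88.6 F u 0.1 n -0.5 z 10.4 t 10.64 g 15.4
False s -23.9 w -0.0 seat z 88.6 F u -0.7 n -0.5 z 10.8 t 10.89 g 15.4
False s -22.0 w -0.1 seat z 88.6 F u -0.2 n 0.2 z 10.3 t 11.14 g 15.4
False s -20.0 w -0.0 seat z 88.6 F u -1.0 n -0.1 z 10.3 t 11.39 g 15.5
False s -18.0 w -0.0 seat z 88.6 F u -2.0 n 0.1 z 10.3 t 11.64 g 15.2
False s -16.0 w -0.0 seat z 88.6 F u 0.6 n 0.1 z 11.5 t 11.89 g 15.9
False s -14.0 w -0.0 seat z 88.6 F u 0.2 n -0.7 z 10.7 t 12.14 g 15.8
False s -12.0 w -0.0 seat z 88.6 F u -0.8 n 0.4 z 11.0 t 12.39 g 15.4
False s -10.0 w -0.0 seat z 88.6 F u -0.3 n -1.1 z 10.5 t 12.64 g 16.2
False s -8.5 w -0.0 seat z 88.6 F u -1.5 n -0.2 z 10.3 t 12.89 g 15.8
False s -6.6 w -0.0 seat z 88.6 F u -1.1 n -1.0 z 11.0 t 13.14 g 15.5
False s -4.8 w -0.0 seat z 88.6 F u -1.4 n -0.7 z 11.1 t 13.39 g 15.4
False s -2.9 w -0.1 seat z 88.5 F u -1.2 n 0.3 z 10.6 t 13.64 g 15.8
False s -1.1 w -0.1 seat z 88.5 F u -2.1 n -0.1 z 10.7 t 13.89 g 15.8
False s 0.8 w -0.1 seat z 88.5 F u -2.6 n -0.9 z 10.9 t 14.14 g 15.6
```

Run:
```python
from h import *
snap('wrist','w6');snap('scene','s6')
im=cv2.imread('pics/s6.png');cv2.imwrite('pics/e.png',cv2.resize(im[190:270,300:400],None,fx=7,fy=7,interpolation=cv2.INTER_CUBIC))
im=cv2.imread('pics/w6.png');cv2.imwrite('pics/f.png',cv2.resize(im[130:270,180:400],None,fx=3.5,fy=3.5,interpolation=cv2.INTER_CUBIC))
```

```text
(no output)
```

View pics/e.png

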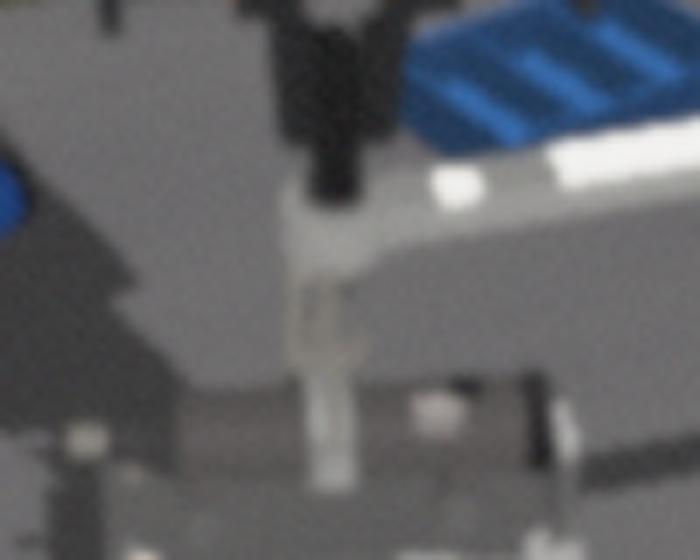

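View pics/f.png

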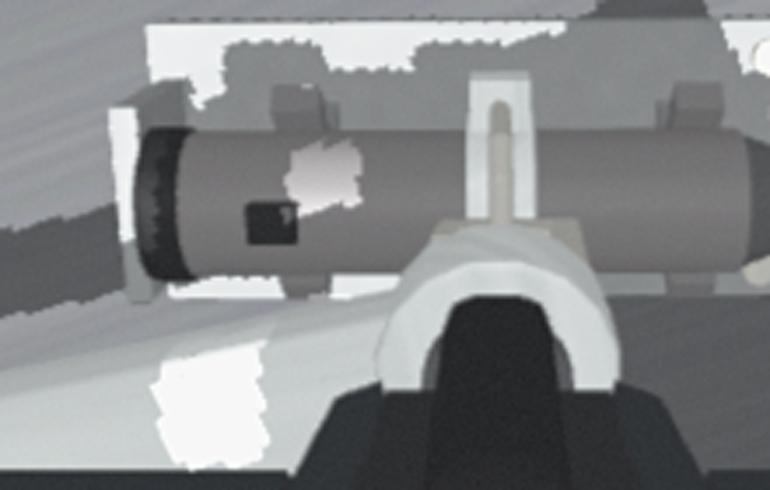

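Run:
```python
from h import *
st()
for s in np.arange(3,12,1.):
    g=go(s,88.5,v=10,guard=4.5); env.wait(0.1); f=st(g)
    if g or f<-5: break
snap('wrist','w7')
im=cv2.imread('pics/w7.png');cv2.imwrite('pics/f.png',cv2.resize(im[130:270,180:400],None,fx=3.5,fy=3.5,interpolation=cv2.INTER_CUBIC))
```

```text
s 0.8 w -0.1 seat z 88.5 F u -1.6 n -0.1 z 10.9 t 14.24 g 15.5
False s 1.4 w -0.1 seat z 88.5 F u -3.6 n 0.8 z 11.0 t 14.59 g 15.3
False s 1.7 w -0.1 seat z 88.5 F u -3.5 n -0.8 z 11.3 t 14.94 g 15.8
False s 2.1 w -0.1 seat z 88.6 F u -5.9 n 0.4 z 12.3 t 15.29 g 15.7
```

View pics/f.png

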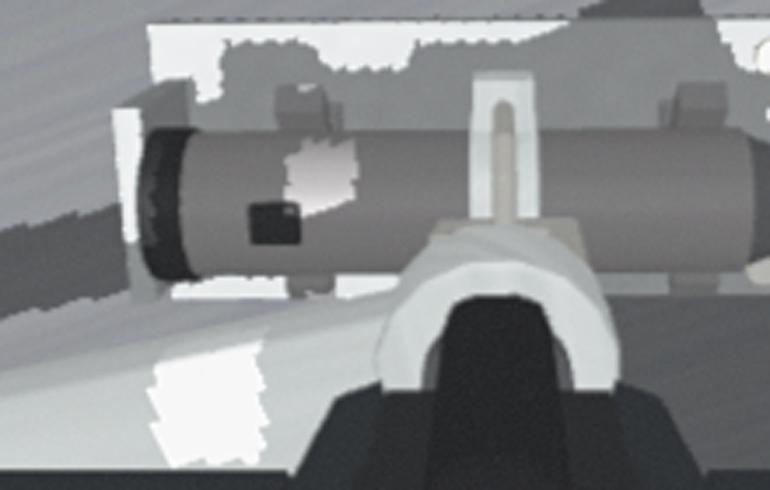

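Run:
```python
from h import *
go(4,88.5,v=10);st()
for z in np.arange(90,105,1.5):
    g=go(4,z,v=12,guard=6); f=st((g,z))
    if g or abs(f)>8 or env.current_ft_force()[2]<6: break
snap('wrist','w8');snap('scene','s8')
im=cv2.imread('pics/s8.png');cv2.imwrite('pics/e.png',cv2.resize(im[180:280,300:400],None,fx=6,fy=6,interpolation=cv2.INTER_CUBIC))
im=cv2.imread('pics/w8.png');cv2.imwrite('pics/f.png',cv2.resize(im[130:270,180:400],None,fx=3.5,fy=3.5,interpolation=cv2.INTER_CUBIC))
```

```text
s 1.7 w 0.1 seat z 88.6 F u -4.9 n 0.5 z 11.7 t 15.59 g 15.6
(False, np.float64(90.0)) s 2.4 w -0.0 seat z 90.1 F u -3.6 n 0.0 z 11.5 t 15.87 g 15.5
(False, np.float64(91.5)) s 2.6 w -0.0 seat z 91.6 F u -2.8 n -0.0 z 10.9 t 16.14 g 15.3
(False, np.float64(93.0)) s 2.7 w 0.0 seat z 93.2 F u -3.4 n -0.9 z 11.5 t 16.42 g 16.0
(False, np.float64(94.5)) s 2.8 w 0.0 seat z 94.6 F u -1.8 n -0.5 z 12.0 t 16.69 g 15.5
(False, np.float64(96.0)) s 2.9 w 0.0 seat z 96.2 F u -2.6 n 0.0 z 11.7 t 16.97 g 15.6
(False, np.float64(97.5)) s 3.1 w 0.1 seat z 97.8 F u -1.2 n -0.5 z 11.1 t 17.24 g 15.5
(False, np.float64(99.0)) s 3.5 w 0.1 seat z 99.2 F u -0.3 n -0.8 z 11.1 t 17.52 g 15.8
(False, np.float64(100.5)) s 3.7 w -0.1 seat z 100.2 F u 0.4 n 0.7 z 8.0 t 17.79 g 15.8
(False, np.float64(102.0)) s 3.7 w -0.5 seat z 101.4 F u -0.6 n 0.4 z 6.5 t 18.07 g 15.4
(False, np.float64(103.5)) s 3.7 w -0.7 seat z 102.8 F u -0.3 n 0.4 z 5.9 t 18.34 g 15.8
```

View pics/e.png

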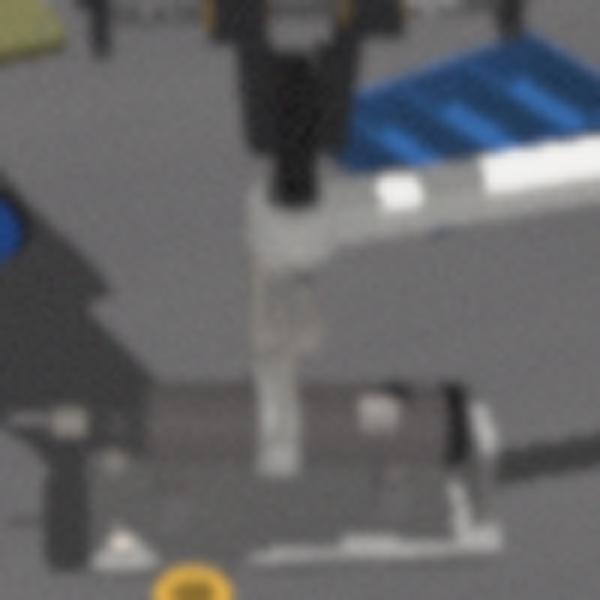

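View pics/f.png

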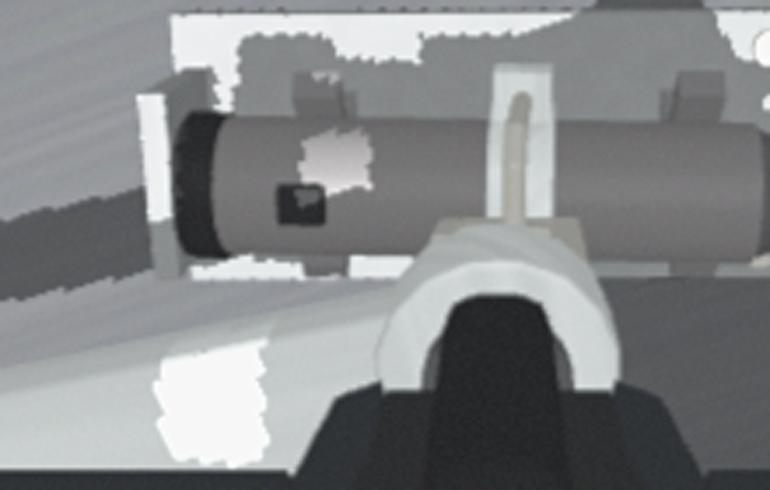

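Run:
```python
from h import *
env.wait(0.3);st()
go(3.7,108,v=15,guard=6);env.wait(0.3);st()
go(3.7,120,v=20,guard=6);env.wait(0.3);st()
snap('wrist','w9');snap('scene','s9')
im=cv2.imread('pics/s9.png');cv2.imwrite('pics/e.png',cv2.resize(im[160:280,300:400],None,fx=5,fy=5,interpolation=cv2.INTER_CUBIC))
im=cv2.imread('pics/w9.png');cv2.imwrite('pics/f.png',cv2.resize(im[130:270,180:400],None,fx=3.5,fy=3.5,interpolation=cv2.INTER_CUBIC))
```

```text
s 3.7 w -0.7 seat z 102.8 F u 0.1 n 0.4 z 6.0 t 18.74 g 15.7
 s 3.6 w -1.2 seat z 107.1 F u 0.1 n 0.3 z 6.0 t 19.49 g 15.9
 s 3.4 w -1.5 seat z 118.4 F u -0.5 n 1.5 z 4.5 t 20.54 g 15.6
```

View pics/e.png

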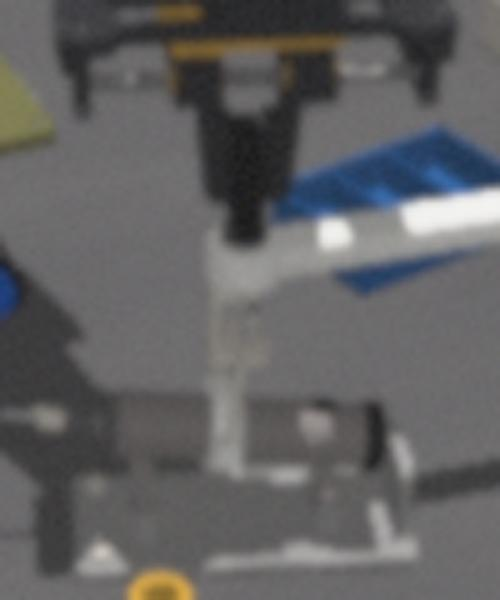

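View pics/f.png

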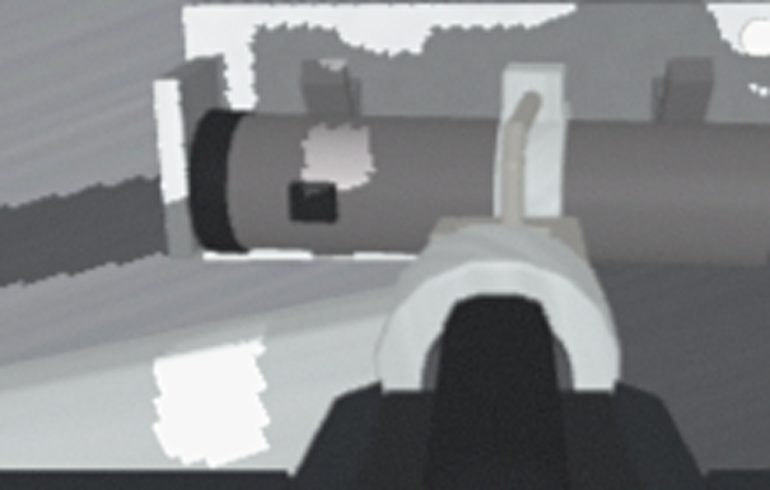

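Run:
```python
from h import *
go(3.5,150,v=30,guard=6);st()
go(3.5,192,v=30,guard=6);env.wait(.3);st()
for z in np.arange(195,206,1.5):
    g=go(3.5,z,v=10,guard=4);env.wait(.1);st((g,z))
    if g or env.current_ft_force()[2]<-3: break
snap('scene','s10')
im=cv2.imread('pics/s10.png');cv2.imwrite('pics/e.png',cv2.resize(im[130:280,280:400],None,fx=4,fy=4,interpolation=cv2.INTER_CUBIC))
```

```text
s 3.1 w -1.5 seat z 148.4 F u 0.1 n -0.6 z 3.9 t 21.79 g 15.7
 s 3.1 w -1.6 seat z 190.4 F u -0.7 n -0.1 z 2.9 t 23.64 g 15.7
(False, np.float64(195.0)) s 3.1 w -1.5 seat z 193.6 F u -0.4 n -0.4 z 4.3 t 24.19 g 15.8
(False, np.float64(196.5)) s 3.1 w -1.5 seat z 195.0 F u -0.2 n 0.1 z 3.7 t 24.59 g 15.7
(False, np.float64(198.0)) s 3.2 w -1.6 seat z 196.6 F u -0.8 n 0.2 z 4.2 t 24.99 g 15.7
(False, np.float64(199.5)) s 3.2 w -1.6 seat z 198.1 F u -0.8 n -0.3 z 3.1 t 25.39 g 15.9
(False, np.float64(201.0)) s 3.2 w -1.6 seat z 199.4 F u -0.0 n 0.7 z 2.4 t 25.79 g 15.6
(True, np.float64(202.5)) s 2.9 w -2.6 seat z 199.4 F u -0.7 n -0.4 z 3.1 t 26.10 g 15.5
```

View pics/e.png

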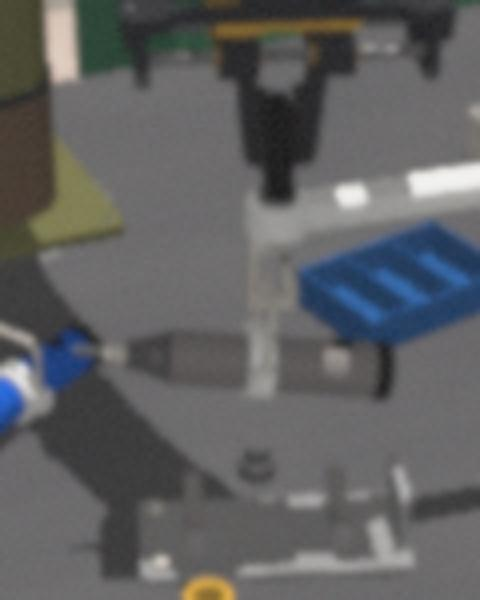

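Run:
```python
from h import *
env.wait(1.0);st()
env.gripper_to(40);env.wait(.2);st()
p=env.current_tool_pos();env.move_linear([p[0],p[1],p[2]+90],60);env.wait(2.0);st()
im,d,P=snap('wrist','w11');snap('scene','s11');snap('top','t11')
env.wait(.4);im2,d2,P2=snap('scene','s12')
print(np.abs(im2[130:280,280:400].astype(int)-load('s11')[0][130:280,280:400]).max())
X=cloud(d,P);g=(X[...,2]>325)&(X[...,2]<350)&(abs(X[...,1]-p[1])<40)&(abs(X[...,0]-p[0])<40)
print('grip top z',np.percentile(X[g][:,2],[50,90]),cv2.minAreaRect(X[g][:,:2].astype(np.float32)))
im=cv2.imread('pics/s12.png');cv2.imwrite('pics/e.png',cv2.resize(im[130:280,280:400],None,fx=4,fy=4,interpolation=cv2.INTER_CUBIC))
```

```text
s 2.9 w -2.5 seat z 199.4 F u 0.5 n -0.5 z 3.6 t 27.15 g 15.7
 s 2.8 w -2.6 seat z 199.3 F u -0.2 n 0.1 z 0.6 t 27.88 g 40.3
 s 2.8 w -2.6 seat z 289.3 F u 0.1 n 0.1 z -1.5 t 31.53 g 39.8
12
grip top z [336.48596563 337.68920463] ((545.2431030273438, 38.8407096862793), (15.605240821838379, 35.19404220581055), 70.52214050292969)
```

View pics/e.png

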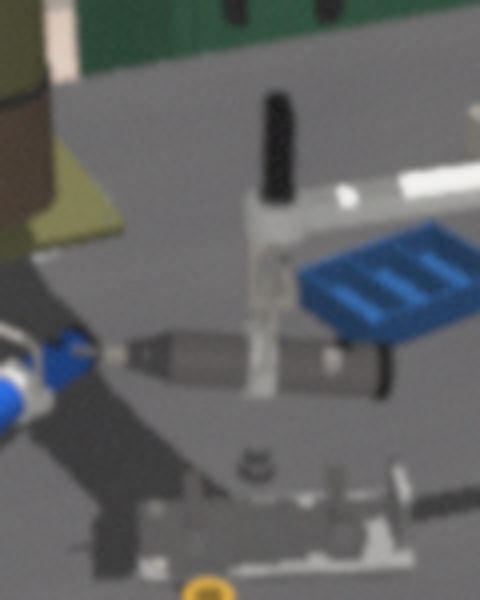

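View pics/t11.png

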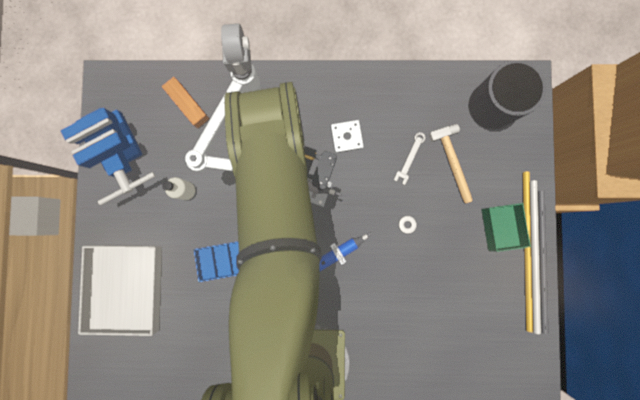

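View pics/w11.png

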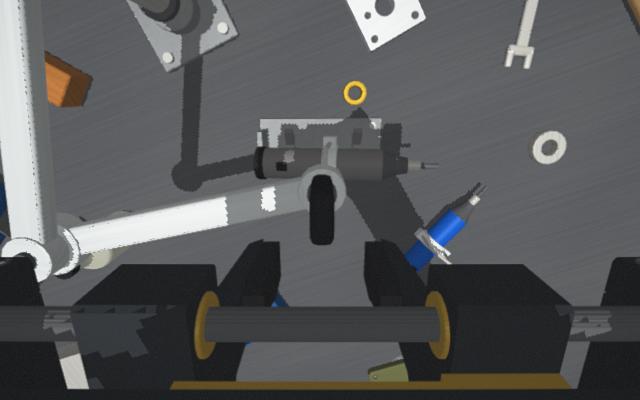

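Run:
```python
from h import *
im,d,P=load('w11');X=cloud(d,P)
for u in (270,300,350,380): print(u, np.nanmax(X[145:182,u,2]))
env.finish_job()
```

```text
270 160.40947135251258
300 271.09614083072745
350 171.6585548898035
380 176.59499283146368
the job is handed in; nothing more can be done
```

The screwdriver is hanging on the balancer hook at its top stop, and I handed the job in at about 32 s of the 54 s allowed. The interface gave no verdict.

**What I did:** I located the driver and bail with the wrist camera and gripped the black handle. I pulled the hook down about 111 mm and slid it in with its seat 15 mm below the crossbar. It met the end of its travel with about 6 N at the wrist. I eased it up until the bail took the load, guided it slowly to the top stop, let go and backed the gripper 90 mm clear.

**Last checks:**
- **Hook height:** the top of the grip read 336.5–337.7 mm (337 mm is fully up), so the hook is at its stop.
- **Driver:** two scene pictures 0.4 s apart showed it still. It hangs nose-up by a few degrees. The barrel top read 160 mm at the back and 177 mm at the front, which puts its axis near 150 mm and agrees with the bail sitting in the bowl.
- **Bystanders:** the ones I could see had not moved. The robot arm hid part of the top view.

**Not confirmed:**
- **Gate:** it is too small to see clearly in the pictures. I take it to be shut because the driver's weight transferred cleanly and the bail's height fits.
- **Hook force and rise speed:** I did not measure the hook-to-driver force or the rise speed directly. Wrist forces and commanded speeds were low throughout.

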